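# Interlock key to the X-ray switch, then start

## Robot

A 7-joint arm with a two-finger parallel gripper is mounted at the origin on the work surface. World frame = base frame: x ahead of the robot, y to its left, z up, the work surface at z = 0. Lengths are in m, angles in rad, forces in N, time in s.
With the tool pointing down it reaches from about 0.425 to 0.925 m from the base axis. Payload 6.8 kg.
Tool frame: the origin (TCP) lies on the front face of the gripper's body, between the roots of the fingers; the fingertips stand 73 mm ahead of it and the grasp point (between the pads) lies 54 mm ahead of it; z points along the fingers, y is the line along which they close (so a half turn about z gives the same grasp; the last joint's range is limited). The gripper opens to 85 mm and grips with 20 to 120 N. Pads are 22 mm wide; open, the fingers measure 114 mm over their backs; the gripper's body (76 mm by 85 mm) begins 54 mm behind the grasp point. The pads swing forward as they close: fully open they stand 13 mm farther back than shut.
Start: joints at [-1.396, 0.477, 0.022, 1.555, -0.011, 1.109, -0.083], TCP at [0.188, 0.648, 0.304] pointing down, gripper open.
Joint ranges: [-2.96, 2.96], [-0.34, 2.1], [-1.41, 1.46], [0.24, 2.44], [-1.37, 4.51], [0.17, 1.92], [-2.96, 2.96]. Speed limits (rad/s): [2.39, 2.39, 3.14, 3.14, 3.14, 3.14, 3.14].

## Interface

Orientations are given as a unit quaternion [w, x, y, z].
In Python, from station import bot, optics gives the robot as it stands.
- The arm moves only by the tool drive_tool, never from a script. Its argument "deltas" is a list of rows, each an object with "gripper": the closure in counts, from 0 (fully open) to 255 (shut); "offset": the shift along the tool's x, y, z in units of 1000 mm (1.0 is 1000 mm), a list of three; "angular": the turn, a rotation vector about the tool's x, y, z in units of 45 degrees (1.0 is 45 degrees), a list of three. In form: [{"gripper": gripper, "offset": [dx, dy, dz], "angular": [rx, ry, rz]}, ...]. A call has 1 to 5 rows; each row is the pose to reach, as a shift and turn from the pose commanded when the call began, along the tool's axes at that moment; what a row does not reach only later rows make up. A row lasts 1/10 s, in which the tool goes at most 50 mm and 8.59 degrees, less where a joint would pass 70% of its speed; a pose out of reach is approached as far as the arm can. A call with a number of a shift or a turn outside -1 to 1 is refused whole. A call with a gripper value outside its range is refused whole. The fingers move at their own pace and stop on an object; "grip_force" is the grip in N (left out, the last holds). Time passes only in rows, so rows that repeat a pose let the fingers close. It gives the time, the measured TCP pose, the force, the opening and the grip force at its end, in the units of the state.
- bot.get_obs(): the state, without advancing time (a new reading comes with each control period).
- optics.read_camera(name): name is "scene" or "top"; returns the picture (384x512x3 uint8, blue, green, red); there is no depth.
- optics.camera_model(name): a dict with "fx", "fy", "cx", "cy" (pixels), "cam_to_world" (4x4, takes a point from camera to world coordinates). Camera axes: x right, y up, looking along -z (the intrinsics and any distortion apply to the point x, -y, -z); pixel columns grow to the right and rows downward; lengths in m; the calibration is good to about 2 mm. A picture is of the moment at which its call begins. camera_model takes no time and is no camera call.
- bot.hand_in(): hands the job in; it is judged then, once.
The state is a dict: "t": time; "q": joint angles; "joint_vel": joint speeds; "joint_torque": joint torques, N m; "eef_pos": TCP position; "tool_rot": TCP orientation; "contact_force": force on the tool from outside, world axes, zero at the start; "torque": the same for the moment, N m; "gripper_width": opening from 0.0 (shut) to 1.0 (fully open); "grasp_force": force on a finger pad.
Only numpy, scipy, OpenCV 4.12 (cv2) and the standard library are available. Lean on these libraries where they do the work, as an engineer would, in place of code of your own. Each camera call takes 0.05 s, during which the arm holds its last target. There are 200 camera calls.

## Task

The analyser's hood is shut and locked, so start a measurement: draw the orange interlock key straight up out of the lock beside the hood, press it into the key switch of the X-ray console and feel for the keyway until its shoulder sits flush, and turn it clockwise a full quarter turn to the green mark. Then press the green start button fully down and let go, leaving the key in the switch. Do not press the red emergency stop, do not press start before the key is at the green mark, and leave everything else on the desk where it is.

Things in the scene. Friction and masses are not known exactly. Their poses are not given: they have to be found in the camera images.
- key: Loose key, 60 g. Origin: centre of the underside of its 18 mm round shoulder. Orange head 12 mm thick (x), 36 mm wide (y), from 4 to 37 mm up: grasp across x. Below: round stem 6 mm thick, 7.5 mm long, then a flat bit 5 mm (x) by 18 mm (y), its last 4 mm tapering to 2.4 by 15 mm, ending 19 mm down. Same after half a turn. Starts in the analyser's lock, shoulder on lock face, free to pull up.
- analyser: Compact gold analyser, fixed. Origin on the desk under its lock's axis. White plinth x -160 to 160 mm, y -340 to 60 mm, deck 90 mm above the desk; grey shut hood on the deck at y -335 to -80 mm, top 200 mm above the desk, with a black handle bar at its -x end. Lock: a steel block 60 mm square about the origin, top 120 mm above the desk.
- lock_face (a point): Centre of the upper face of the round steel lock plate on the analyser (50 mm across), 120 mm above the desk; y runs along its keyway, which is 20.5 by 7 mm like the console's.
- console: X-ray control console, fixed to the desk: grey box 190 mm (x, from -115 to 75) by 300 mm (y, from -145 to 155), dark top panel 73 mm above the desk. Origin on the desk under the key switch's axis.
- switch_face (a point): Centre of the top face of the key switch's 50 mm round steel plate, 76 mm above the desk; axes as the console's. Keyway: slot 20.5 by 7 mm through the 4 mm plate, near y but, the switch sitting twisted, up to 17 deg off either way: look or feel for it. The bit drops in within about 6 deg of it. Home, the shoulder is flush on this face. Marks: white on the +y side (off), green on +x (on).
- xray_switch (a joint): Angle of the plug under the keyway, rad: 0 = off (in line with the keyway), grows as the key turns clockwise (its only way) seen from above, stop at 1.571 = on. Stays where left; friction 0.06 N m. The bit has about 0.08 rad of play in the plug, so the key turns some 1.65 rad from the keyway before the plug meets its stop.
- start_top (a point): Centre of the top of the green start button (28 mm across) on the console, 92 mm to the -y side of the key switch, 22 mm above the panel when up.
- start (a joint): Travel of the start button, m: 0 = up, 0.006 = fully down (about 5 N); springs back.
- e_stop_top (a point): Centre of the top of the red emergency-stop button (40 mm across) on the console, 102 mm to the +y side of the key switch, 22 mm above the panel. Leave it alone.
- e_stop (a joint): Travel of the emergency stop, m: 0 = up, 0.006 = pressed.
- sample_pot: Bystander: small clear lidded pot, 36 mm wide and high, on the analyser's deck, about 118 mm to the -x side of the lock. Origin: centre of its underside.
- pen: Bystander: green pen 135 mm long, lying on the console's panel along its near edge, about 92 mm to the -x side of the key switch. Origin: centre of its underside.
- mouse: Bystander: black computer mouse, 62 x 102 x 32 mm, on the desk. Origin: centre of its underside.
- phone: Bystander: black phone 154 x 74 x 9 mm lying on the desk. Origin: centre of its underside.
- calculator: Bystander: grey calculator 150 x 85 x 14 mm on the desk. Origin: centre of its underside.
- acid_bottle: Bystander: amber test-acid bottle, 48 mm across, 95 mm high. Origin: centre of its underside.
- jewel_tray: Bystander: black tray of gold rings, 120 x 180 x 22 mm. Origin: centre of its underside.
Not all that is in view belongs to the job. There is more than one size of the key; the one meant has the size given above.

How it is judged:
By the outcome, as a careful person would: the job done as asked, in the order asked, and still so for the second after the job is handed in, with the robot touching nothing.
It also fails if it takes over 61 s, if anything falls off the work surface, if the arm or the gripper's body presses on something with over 40 N, if the wrist force passes 120 N, or if a joint passes its speed limit or range.

## Working session

There is one attempt and no reset: what is moved stays moved. The work goes in short steps, Python scripts to look and compute and a tool call to move; the robot and the scene stay as the last step left them, time stands still between calls to the robot, and variables do not carry over. Pictures are saved under pics/ and viewed, at most 10 in all, crops included, and the job is handed in when it is done.

Besides the shell and the picture viewer there is one more tool, called after "Emit:" by a JSON object that holds its "op" and its "data", one argument or row to a line. drive_tool: Moves the arm, as the interface text tells. Its arguments: {"type":"object","properties":{"deltas":{"type":"array"},"grip_force":{"type":"number"}},"required":["deltas"]}

```bash
mkdir -p pics; ls
python3 - <<'E'
from station import bot, optics
import cv2,numpy as np
for n in("scene","top"):
    im=optics.read_camera(n); cv2.imwrite(f"pics/{n}0.png",im); m=optics.camera_model(n)
    print(n,{k:np.round(v,4).tolist() for k,v in m.items()})
o=bot.get_obs(); print({k:np.round(v,4).tolist() for k,v in o.items()})
E
```

```text
pics
scene {'fx': 497.5063, 'fy': 497.5063, 'cx': 259.647, 'cy': 190.52, 'cam_to_world': [[0.8095, -0.4516, 0.3752, 1.158], [0.5872, 0.6203, -0.5201, -0.6376], [0.0022, 0.6413, 0.7673, 1.2758], [0.0, 0.0, 0.0, 1.0]]}
top {'fx': 471.0199, 'fy': 471.0199, 'cx': 256.6914, 'cy': 189.6505, 'cam_to_world': [[-0.0179, 0.9893, -0.1449, 0.3885], [-0.9997, -0.0149, 0.0218, 0.1732], [0.0194, 0.1452, 0.9892, 1.4073], [0.0, 0.0, 0.0, 1.0]]}
{'t': 0.1, 'q': [-1.3961, 0.4777, 0.0224, 1.5563, -0.0115, 1.1093, -0.0831], 'joint_vel': [-0.0004, -0.0037, 0.0005, -0.0027, 0.0, -0.0009, -0.0014], 'joint_torque': [0.0039, -59.7764, 1.6133, -28.1955, 0.0127, 0.0051, -0.0], 'eef_pos': [0.1882, 0.6478, 0.303], 'tool_rot': [-0.0, 0.1409, 0.99, -0.0008], 'contact_force': [0.1783, 0.3706, -0.5313], 'torque': [0.0168, -0.0132, 0.0066], 'grasp_force': 0.0, 'gripper_width': 0.9989}
```

View pics/scene0.png

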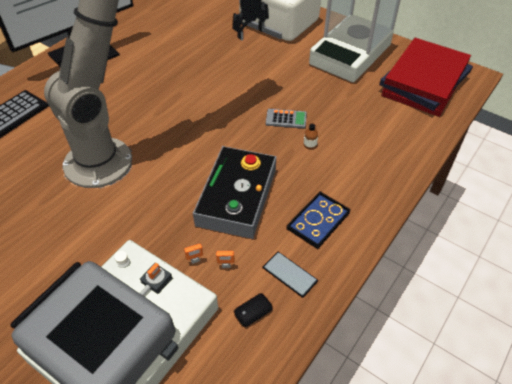

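View pics/top0.png

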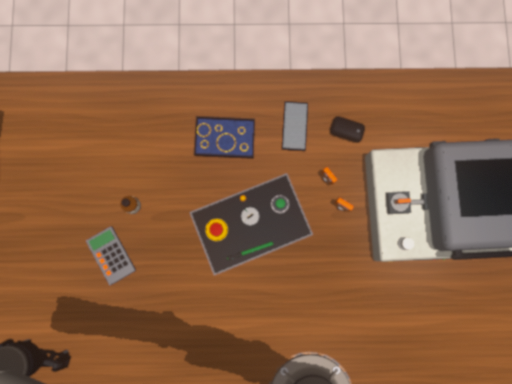

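The scene view shows three orange keys. One stands in the analyser's lock at scene (155,272) and top (403,202). Two lie loose on the desk at scene (193,253) and (225,258), top (329,175) and (344,204). The task wants the one in the lock, so I'll confirm that in an enlarged crop.

```bash
cat > h.py <<'E'
from station import bot, optics
import cv2,numpy as np
M={n:optics.camera_model(n) for n in("scene","top")}
def ray(n,u,v):
    m=M[n];T=np.array(m["cam_to_world"])
    d=T[:3,:3]@np.array([(u-m["cx"])/m["fx"],-(v-m["cy"])/m["fy"],-1]);return T[:3,3],d/np.linalg.norm(d)
def plane(n,uv,z):
    p,d=ray(n,*uv);return p+d*(z-p[2])/d[2]
def tri(a,b):
    p,d=ray("scene",*a);q,e=ray("top",*b)
    s,t=np.linalg.lstsq(np.c_[d,-e],q-p,rcond=None)[0]
    return (p+s*d+q+t*e)/2,np.linalg.norm(p+s*d-q-t*e)
def blobs(im,lo,hi,amin=8):
    h=cv2.cvtColor(im,cv2.COLOR_BGR2HSV);m=cv2.inRange(h,lo,hi)
    n,l,s,c=cv2.connectedComponentsWithStats(m)
    return [(np.round(c[i],1).tolist(),s[i].tolist()) for i in range(1,n) if s[i][4]>=amin]
E
python3 - <<'E'
from h import *
S=cv2.imread("pics/scene0.png");T=cv2.imread("pics/top0.png")
r=lambda c:cv2.resize(c,(390,300),interpolation=cv2.INTER_CUBIC)
a=np.vstack([np.hstack([r(S[235:305,110:201]),r(T[172:232,360:438])]),np.hstack([r(S[145:235,190:307]),r(T[170:275,185:321])])])
cv2.imwrite("pics/crop.png",a)
for n,im in(("scene",S),("top",T)):
    print(n,"orange",blobs(im,(5,150,120),(14,255,255)));print("green",blobs(im,(50,100,60),(85,255,255)));print("red",blobs(im,(0,180,100),(4,255,255)));print('yel',blobs(im,(20,150,120),(32,255,255),20))
    x=(S[145:235,190:307] if n=="scene" else T[170:275,185:321])
    g=cv2.inRange(cv2.cvtColor(x,cv2.COLOR_BGR2HSV),(0,0,130),(180,60,255));k,l,s,c=cv2.connectedComponentsWithStats(g)
    o=(190,145) if n=="scene" else (185,170)
    print("plate",[(np.round(c[i]+o,1).tolist(),s[i].tolist()) for i in range(1,k) if s[i][4]>30])
E
```

```text
scene orange [([223.9, 184.0], [0, 0, 501, 384, 78081]), ([26.8, 76.0], [0, 41, 64, 63, 1372]), ([245.7, 159.1], [245, 155, 4, 9, 11]), ([152.6, 270.3], [148, 264, 12, 15, 78])]
green [([299.7, 118.0], [296, 113, 8, 11, 79]), ([215.6, 174.8], [209, 164, 14, 23, 96]), ([233.1, 203.8], [229, 200, 9, 9, 66])]
red [([428.9, 66.9], [387, 39, 83, 60, 1817]), ([250.3, 158.5], [246, 154, 10, 10, 79])]
yel [([250.3, 164.4], [241, 157, 20, 13, 125])]
plate [([241.7, 184.8], [44, 34, 16, 12, 144])]
top orange [([240.5, 223.9], [0, 70, 512, 314, 114390]), ([403.2, 200.4], [397, 199, 13, 4, 45]), ([215.5, 228.9], [210, 223, 13, 13, 44]), ([98.5, 254.5], [97, 253, 4, 4, 16]), ([101.6, 260.4], [100, 259, 4, 4, 15]), ([105.0, 266.5], [103, 265, 5, 4, 14]), ([108.0, 272.5], [106, 271, 5, 4, 16])]
green [([280.0, 203.0], [276, 199, 9, 9, 69]), ([101.2, 239.7], [91, 233, 21, 15, 151]), ([256.9, 248.0], [242, 242, 31, 13, 116])]
red [([215.9, 229.0], [211, 224, 11, 11, 88])]
yel [([216.6, 229.6], [205, 218, 23, 24, 265])]
plate [([249.9, 215.9], [56, 37, 18, 18, 243])]
```

View pics/crop.png

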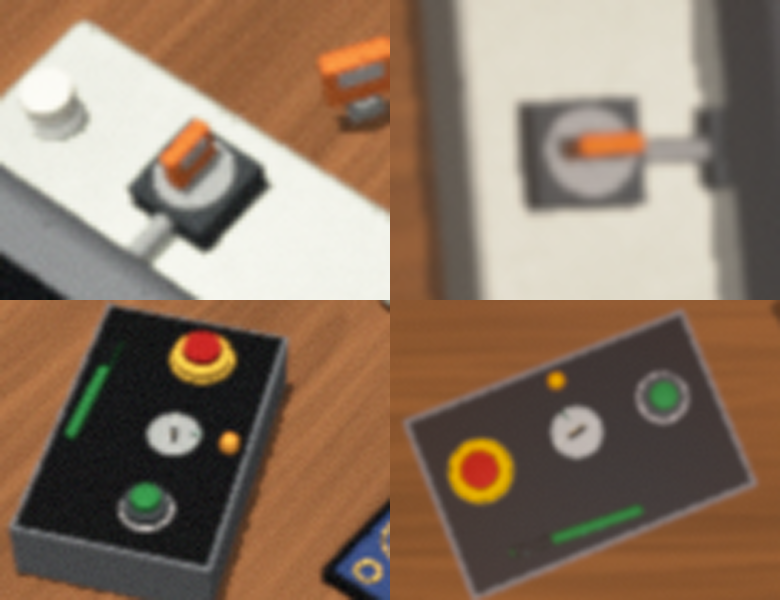

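The crop shows the orange key standing in the steel lock plate, at top about (399,202). The loose ones have no lock. The console slot is at about (250,216) in top, dark and slanted. Next I'll compute positions.

Run:
```python
from h import *
S=cv2.imread("pics/scene0.png");T=cv2.imread("pics/top0.png")
pr=lambda *a:print(*[np.round(x,4) if not isinstance(x,str) else x for x in a])
st=tri((233.1,203.8),(280,203));es=tri((250.3,158.5),(215.9,229));sw=tri((241.7,184.8),(249.9,215.9))
pr("start",*st);pr("estop",*es);pr("switch",*sw)
for n,a,b,c in(("scene",(233.1,203.8),(250.3,158.5),(241.7,184.8)),("top",(280,203),(215.9,229),(249.9,215.9))):
    A,B,C=plane(n,a,.095),plane(n,b,.095),plane(n,c,.076);y=(B-A);L=np.hypot(*y[:2]);ya=np.degrees(np.arctan2(y[1],y[0]))
    pr(n,A,B,C,"len",L,"yaw y",ya)
    # slot
    im=S if n=="scene" else T;g=cv2.cvtColor(im,cv2.COLOR_BGR2GRAY).astype(float)
    u,v=np.meshgrid(np.arange(512),np.arange(384))
    P=np.stack([u.ravel(),v.ravel()],1);sel=[p for p in P if np.hypot(*(p-c))<11]
    W=np.array([plane(n,p,.076)[:2] for p in sel]);G=np.array([g[p[1],p[0]] for p in sel])
    i=np.hypot(*(W-C[:2]).T)<.0145;w=np.clip(np.percentile(G[i],75)-G[i]-12,0,None);X=W[i]
    m=(w[:,None]*X).sum(0)/w.sum();cov=((X-m).T*w)@(X-m)/w.sum();e,V=np.linalg.eigh(cov);d=V[:,1]
    pr("slot centre",m,"ang",np.degrees(np.arctan2(d[1],d[0]))%180,np.sqrt(e))
# key head
def mask(im,x0,x1,y0,y1):
    h=cv2.cvtColor(im,cv2.COLOR_BGR2HSV);m=cv2.inRange(h,(3,150,120),(16,255,255));z=np.zeros_like(m);z[y0:y1,x0:x1]=m[y0:y1,x0:x1];return cv2.findNonZero(z)
k=mask(T,392,420,194,208);pr("keytop",cv2.boundingRect(k),cv2.minAreaRect(k))
print(cv2.minAreaRect(k))
k2=mask(S,140,172,258,290);print(cv2.minAreaRect(k2),cv2.boundingRect(k2))
for n,im,x in (("scene",S,(140,170,255,300)),("top",T,(385,412,190,214))):
    x0,x1,y0,y1=x;g=im[y0:y1,x0:x1];hs=cv2.cvtColor(g,cv2.COLOR_BGR2HSV);m=cv2.inRange(hs,(0,0,110),(180,50,215) )
    q,l,s,c=cv2.connectedComponentsWithStats(m);print(n,[(np.round(c[i]+(x0,y0),1),s[i]) for i in range(1,q) if s[i][4]>20])
# dark lock block corners in top
g=cv2.inRange(cv2.cvtColor(T,cv2.COLOR_BGR2GRAY),0,85)[186:220,380:414];q,l,s,c=cv2.connectedComponentsWithStats(g)
print([(c[i]+(380,186),s[i]) for i in range(1,q) if s[i][4]>20])
# deck left edge (plinth) 
w=cv2.inRange(cv2.cvtColor(T,cv2.COLOR_BGR2HSV),(0,0,170),(180,60,255));w[:, :360]=0;w[:140]=0;w[270:]=0
e=[(np.flatnonzero(w[r])[0],r) for r in range(160,250,6) if w[r].any()];W=np.array([plane("top",p,.09)[:2] for p in e]);pr("plinth edge",W[0],W[-1])
vx,vy,_,_=cv2.fitLine(W.astype(np.float32),cv2.DIST_HUBER,0,.01,.01).ravel();print("edge angle",np.degrees(np.arctan2(vy,vx)))
```

```text
start [0.5424 0.0786 0.0867] 0.0011
estop [0.4723 0.2599 0.089 ] 0.0002
switch [0.509  0.1644 0.0716] 0.0002
scene [0.5463 0.0732 0.095 ] [0.4757 0.2553 0.095 ] [0.5113 0.1614 0.076 ] len 0.1953 yaw y 111.1974
slot centre [0.5117 0.1613] ang 125.734 [0.0021 0.0053]
top [0.5419 0.0795 0.095 ] [0.472  0.2596 0.095 ] [0.5086 0.1645 0.076 ] len 0.1931 yaw y 111.2132
slot centre [0.5089 0.1647] ang 124.1978 [0.0023 0.0054]Traceback (most recent call last):
  File "<stdin>", line 20, in <module>
  File "<stdin>", line 3, in <lambda>
    return _wrapfunc(a, 'round', decimals=decimals, out=out)
    return _wrapit(obj, method, *args, **kwds)
    conv = _array_converter(obj)
ValueError: setting an array element with a sequence. The requested array has an inhomogeneous shape after 1 dimensions. The detected shape was (3,) + inhomogeneous part.
```

Run:
```python
from h import *
S=cv2.imread("pics/scene0.png");T=cv2.imread("pics/top0.png")
def mask(im,x0,x1,y0,y1):
    h=cv2.cvtColor(im,cv2.COLOR_BGR2HSV);m=cv2.inRange(h,(3,140,100),(16,255,255));z=np.zeros_like(m);z[y0:y1,x0:x1]=m[y0:y1,x0:x1];return cv2.findNonZero(z)
k=mask(T,392,420,194,208);print(cv2.minAreaRect(k),cv2.boundingRect(k))
k2=mask(S,140,172,258,290);print(cv2.minAreaRect(k2),cv2.boundingRect(k2))
for n,k,im,x in (("scene",k2,S,(140,172,258,292)),("top",k,T,(385,412,190,214))):
    x0,x1,y0,y1=x;g=im[y0:y1,x0:x1];hs=cv2.cvtColor(g,cv2.COLOR_BGR2HSV);m=cv2.inRange(hs,(0,0,105),(180,60,200));q,l,s,c=cv2.connectedComponentsWithStats(m)
    print(n,[(np.round(c[i]+(x0,y0),1).tolist(),s[i].tolist()) for i in range(1,q) if s[i][4]>15])
    d=cv2.inRange(cv2.cvtColor(g,cv2.COLOR_BGR2GRAY),0,85);q,l,s,c=cv2.connectedComponentsWithStats(d)
    print("dark",[(np.round(c[i]+(x0,y0),1).tolist(),s[i].tolist()) for i in range(1,q) if s[i][4]>15])
    for z in(.157,.14,.12):print(z,plane(n,k.reshape(-1,2).mean(0),z))
w=cv2.inRange(cv2.cvtColor(T,cv2.COLOR_BGR2HSV),(0,0,170),(180,60,255));w[:,:360]=0
e=[(np.flatnonzero(w[r])[0],r) for r in range(160,250,6) if w[r].any()];W=np.array([plane("top",p,.09)[:2] for p in e])
print(np.round(W[[0,-1]],3));vx,vy,_,_=cv2.fitLine(W.astype(np.float32),cv2.DIST_HUBER,0,.01,.01).ravel();print("edge angle",np.degrees(np.arctan2(vy,vx)))
cv2.imwrite("pics/k.png",np.hstack([cv2.resize(S[250:300,125:190],(390,300),interpolation=0),cv2.resize(T[180:225,375:434],(390,300),interpolation=0)]))
```

```text
((403.0, 200.49998474121094), (3.8651039600372314, 12.25790023803711), 83.6598129272461) (397, 198, 13, 5)
((159.469482421875, 266.1014709472656), (10.296238899230957, 28.176950454711914), 53.61564636230469) (148, 258, 24, 21)
scene [([153.6, 278.7], [0, 7, 32, 27, 244])]
dark [([154.7, 273.8], [11, 12, 9, 8, 23]), ([158.0, 282.9], [1, 14, 31, 20, 194])]
0.157 [ 0.54860145 -0.24543032  0.157     ]
0.14 [ 0.53934237 -0.23947151  0.14      ]
0.12 [ 0.52844934 -0.23246115  0.12      ]
top [([398.4, 202.1], [0, 1, 27, 23, 388])]
dark [([388.1, 203.3], [2, 4, 4, 19, 46])]
0.157 [ 0.5363248 -0.2481408  0.157    ]
0.14 [ 0.53833447 -0.25386989  0.14      ]
0.12 [ 0.54069879 -0.26060999  0.12      ]
[[ 0.662 -0.191]
 [ 0.423 -0.198]]
edge angle 1.7771373
```

View pics/k.png

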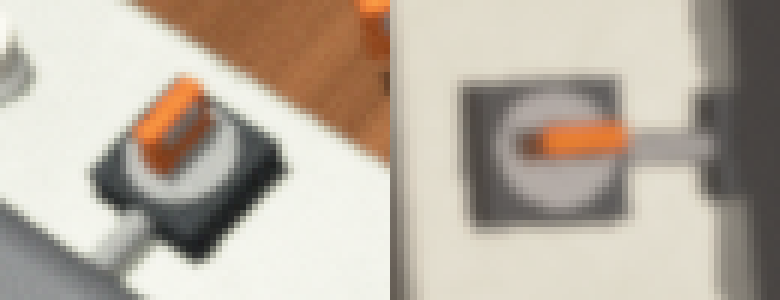

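Run:
```python
from h import *
from scipy.spatial.transform import Rotation as R
for nm,a,b,z in(("head",(153.2,268.2),(404,200.5),.157),("plate",(154.7,274.5),(399,202),.12)):
    p,e=tri(a,b);print(nm,p.round(4),round(e,4),plane("scene",a,z).round(4),plane("top",b,z).round(4))
q=bot.get_obs()["tool_rot"];print(R.from_quat(np.r_[q[1:],q[0]]).as_matrix().round(3))
```

```text
head [ 0.5375 -0.252   0.1501] 0.0015 [ 0.5419 -0.2539  0.157 ] [ 0.5362 -0.2502  0.157 ]
plate [ 0.5365 -0.2508  0.1154] 0.0019 [ 0.5382 -0.2529  0.12  ] [ 0.5366 -0.2486  0.12  ]
[[-0.96   0.279 -0.   ]
 [ 0.279  0.96  -0.002]
 [-0.    -0.002 -1.   ]]
```

```bash
cat >> h.py <<'E'
def chain(p,a,wps):
    "p, tool-y angle deg (tool down); wps list of (xyz, angle) -> tool-frame deltas"
    for q,b in wps:
        c,s=np.cos(np.radians(a)),np.sin(np.radians(a));d=np.subtract(q,p)
        # tool y=(c,s), tool x=(-s,c), z down
        print("offset",np.round([-s*d[0]+c*d[1],c*d[0]+s*d[1],-d[2]],4).tolist(),"rz",round((a-b)/45,4),"dist",round(float(np.linalg.norm(d)),3));p,a=q,b
def now():
    o=bot.get_obs();w,x,y,z=o["tool_rot"];from scipy.spatial.transform import Rotation as R
    m=R.from_quat([x,y,z,w]).as_matrix();print("t",o["t"],"p",np.round(o["eef_pos"],4),"yang",np.degrees(np.arctan2(m[1,1],m[0,1])).round(2),"z",m[:,2].round(4),"F",np.round(o["contact_force"],2),"M",np.round(o["torque"],3),"w",round(o["gripper_width"],3),"gf",round(o["grasp_force"],1))
    return o
E
python3 - <<'E'
from h import *
chain((.188,.648,.304),73.8,[((.30,.47,.304),73.8),((.42,.27,.304),38),((.48,.05,.304),2),((.5375,-.15,.304),2),((.5375,-.2515,.27),2)])
E
```

```text
offset [-0.1572, -0.1397, -0.0] rz 0.0 dist 0.21
offset [-0.171, -0.1586, -0.0] rz 0.7956 dist 0.233
offset [-0.2103, -0.0882, -0.0] rz 0.8 dist 0.228
offset [-0.2019, 0.0505, -0.0] rz 0.0 dist 0.208
offset [-0.1014, -0.0035, 0.034] rz 0.0 dist 0.107
```

Emit:
{"op": "drive_tool", "data": {
  "deltas": [
    {"gripper":120,"offset":[-0.031,-0.028,0],"angular":[0,0,0]},
    {"gripper":120,"offset":[-0.063,-0.056,0],"angular":[0,0,0]},
    {"gripper":120,"offset":[-0.094,-0.084,0],"angular":[0,0,0]},
    {"gripper":120,"offset":[-0.126,-0.112,0],"angular":[0,0,0]},
    {"gripper":120,"offset":[-0.157,-0.14,0],"angular":[0,0,0]}
  ],
  "grip_force": 40
}}

```text
t: 0.6
eef_pos: [0.3008, 0.4681, 0.3035]
tool_rot: [-0.0, 0.141, 0.99, -0.0]
contact_force: [0.4, 0.1, -0.5]
gripper_width: 0.532
grasp_force: 0.0
```

Emit:
{"op": "drive_tool", "data": {
  "deltas": [
    {"gripper":120,"offset":[-0.034,-0.032,0],"angular":[0,0,0.159]},
    {"gripper":120,"offset":[-0.068,-0.063,0],"angular":[0,0,0.318]},
    {"gripper":120,"offset":[-0.103,-0.095,0],"angular":[0,0,0.477]},
    {"gripper":120,"offset":[-0.137,-0.127,0],"angular":[0,0,0.636]},
    {"gripper":120,"offset":[-0.171,-0.159,0],"angular":[0,0,0.796]}
  ]
}}

```text
t: 1.1
eef_pos: [0.4204, 0.2676, 0.3038]
tool_rot: [-0.0, 0.441, 0.898, -0.0]
contact_force: [0.4, 0.5, 0.2]
gripper_width: 0.531
grasp_force: 0.0
```

Emit:
{"op": "drive_tool", "data": {
  "deltas": [
    {"gripper":120,"offset":[-0.042,-0.018,0],"angular":[0,0,0.16]},
    {"gripper":120,"offset":[-0.084,-0.035,0],"angular":[0,0,0.32]},
    {"gripper":120,"offset":[-0.126,-0.053,0],"angular":[0,0,0.48]},
    {"gripper":120,"offset":[-0.168,-0.07,0],"angular":[0,0,0.64]},
    {"gripper":120,"offset":[-0.21,-0.088,0],"angular":[0,0,0.8]}
  ]
}}

```text
t: 1.6
eef_pos: [0.4797, 0.0481, 0.3039]
tool_rot: [-0.0, 0.697, 0.717, 0.0]
contact_force: [1.0, 0.9, 0.3]
gripper_width: 0.526
grasp_force: 0.0
```

Emit:
{"op": "drive_tool", "data": {
  "deltas": [
    {"gripper":120,"offset":[-0.04,0.01,0],"angular":[0,0,0]},
    {"gripper":120,"offset":[-0.081,0.02,0],"angular":[0,0,0]},
    {"gripper":120,"offset":[-0.121,0.03,0],"angular":[0,0,0]},
    {"gripper":120,"offset":[-0.161,0.04,0],"angular":[0,0,0]},
    {"gripper":120,"offset":[-0.202,0.05,0],"angular":[0,0,0]}
  ]
}}

```text
t: 2.1
eef_pos: [0.5367, -0.1516, 0.3036]
tool_rot: [-0.0, 0.695, 0.719, -0.0]
contact_force: [0.3, 0.9, 0.3]
gripper_width: 0.53
grasp_force: 0.0
```

Run:
```python
from h import *
o=now();chain(tuple(o["eef_pos"]),2,[((.5375,-.2515,.262),2)])
```

```text
t 2.1 p [ 0.5367 -0.1516  0.3036] yang 2.01 z [-5.e-04  4.e-04 -1.e+00] F [0.32 0.92 0.25] M [0.02  0.001 0.011] w 0.53 gf 0.0
offset [-0.0998, -0.0027, 0.0416] rz 0.0 dist 0.108
```

Emit:
{"op": "drive_tool", "data": {
  "deltas": [
    {"gripper":150,"offset":[-0.035,0.001,0.014],"angular":[0,0,0]},
    {"gripper":150,"offset":[-0.07,0.001,0.028],"angular":[0,0,0]},
    {"gripper":150,"offset":[-0.1,0.001,0.042],"angular":[0,0,0]},
    {"gripper":150,"offset":[-0.1,0.001,0.042],"angular":[0,0,0]},
    {"gripper":150,"offset":[-0.1,0.001,0.042],"angular":[0,0,0]}
  ]
}}

```text
t: 2.6
eef_pos: [0.5406, -0.2505, 0.2613]
tool_rot: [-0.001, 0.695, 0.719, -0.0]
contact_force: [0.1, -0.2, -0.5]
gripper_width: 0.415
grasp_force: 0.0
```

Run:
```python
from h import *
now()
S=optics.read_camera("scene");T=optics.read_camera("top")
r=lambda c:cv2.resize(c,(390,390),interpolation=cv2.INTER_CUBIC)
cv2.imwrite("pics/near.png",np.hstack([r(S[210:300,110:200]),r(T[155:245,355:445])]))
```

```text
t 2.6 p [ 0.5406 -0.2505  0.2613] yang 1.89 z [-1.5e-03  4.0e-04 -1.0e+00] F [ 0.05 -0.22 -0.53] M [ 0.017 -0.056 -0.044] w 0.415 gf 0.0
```

View pics/near.png

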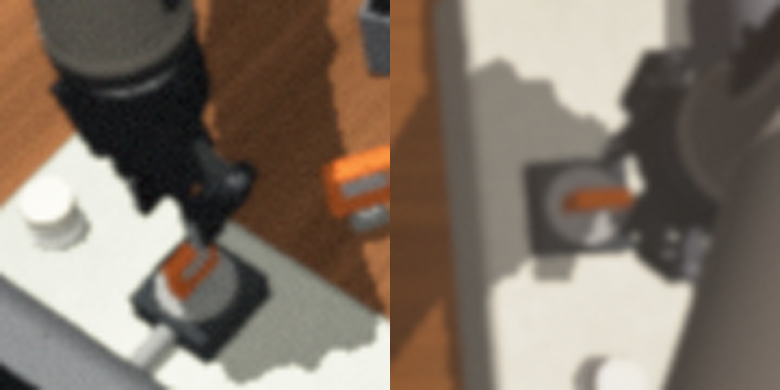

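The crop shows the open fingers just above the orange key head (left crop at about (190,270)), roughly centred on it. I'll descend and close.

Emit:
{"op": "drive_tool", "data": {
  "deltas": [
    {"gripper":150,"offset":[-0.001,-0.003,0.02],"angular":[0,0,0]},
    {"gripper":150,"offset":[-0.001,-0.003,0.04],"angular":[0,0,0]},
    {"gripper":150,"offset":[-0.001,-0.003,0.055],"angular":[0,0,0]},
    {"gripper":150,"offset":[-0.001,-0.003,0.062],"angular":[0,0,0]},
    {"gripper":150,"offset":[-0.001,-0.003,0.062],"angular":[0,0,0]}
  ]
}}

```text
t: 3.2
eef_pos: [0.5381, -0.2504, 0.1993]
tool_rot: [-0.001, 0.694, 0.72, -0.0]
contact_force: [-0.3, 0.4, -0.2]
gripper_width: 0.41
grasp_force: 0.0
```

Emit:
{"op": "drive_tool", "data": {
  "deltas": [
    {"gripper":180,"offset":[0,0,0],"angular":[0,0,0]},
    {"gripper":190,"offset":[0,0,0],"angular":[0,0,0]},
    {"gripper":200,"offset":[0,0,0],"angular":[0,0,0]},
    {"gripper":205,"offset":[0,0,0],"angular":[0,0,0]},
    {"gripper":205,"offset":[0,0,0],"angular":[0,0,0]}
  ],
  "grip_force": 20
}}

```text
t: 3.7
eef_pos: [0.5382, -0.2514, 0.2001]
tool_rot: [0.0, 0.695, 0.719, 0.0]
contact_force: [-0.0, 0.6, 0.4]
gripper_width: 0.199
grasp_force: 0.0
```

```bash
python3 -c "
from h import *
now()"
```

```text
t 3.7 p [ 0.5382 -0.2514  0.2001] yang 1.97 z [ 4.e-04 -0.e+00 -1.e+00] F [-0.01  0.61  0.37] M [-0.006 -0.029  0.053] w 0.199 gf 0.0
```

Opening is 17 mm with no contact. I'll close gently and watch the force.

Emit:
{"op": "drive_tool", "data": {
  "deltas": [
    {"gripper":212,"offset":[0,0,0],"angular":[0,0,0]},
    {"gripper":216,"offset":[0,0,0],"angular":[0,0,0]},
    {"gripper":220,"offset":[0,0,0],"angular":[0,0,0]},
    {"gripper":225,"offset":[0,0,0],"angular":[0,0,0]},
    {"gripper":230,"offset":[0,0,0],"angular":[0,0,0]}
  ],
  "grip_force": 20
}}

```text
t: 4.2
eef_pos: [0.5383, -0.2513, 0.2]
tool_rot: [0.0, 0.695, 0.719, 0.0]
contact_force: [0.5, 0.3, 1.0]
gripper_width: 0.134
grasp_force: 21.6
```

Emit:
{"op": "drive_tool", "data": {
  "deltas": [
    {"gripper":240,"offset":[0,0,0],"angular":[0,0,0]},
    {"gripper":255,"offset":[0,0,0],"angular":[0,0,0]},
    {"gripper":255,"offset":[0,0,0],"angular":[0,0,0]}
  ],
  "grip_force": 20
}}

```text
t: 4.5
eef_pos: [0.5383, -0.2513, 0.2]
tool_rot: [0.0, 0.695, 0.719, 0.0]
contact_force: [0.9, 0.1, 1.9]
gripper_width: 0.141
grasp_force: 21.7
```

```bash
python3 -c "
from h import *
now()"
```

```text
t 4.5 p [ 0.5383 -0.2513  0.2   ] yang 1.98 z [ 3.e-04 -0.e+00 -1.e+00] F [0.94 0.09 1.89] M [ 0.074 -0.075 -0.019] w 0.141 gf 21.7
```

Emit:
{"op": "drive_tool", "data": {
  "deltas": [
    {"gripper":255,"offset":[0,0,0],"angular":[0,0,0]},
    {"gripper":255,"offset":[0,0,-0.006],"angular":[0,0,0]},
    {"gripper":255,"offset":[0,0,-0.012],"angular":[0,0,0]},
    {"gripper":255,"offset":[0,0,-0.018],"angular":[0,0,0]},
    {"gripper":255,"offset":[0,0,-0.026],"angular":[0,0,0]}
  ],
  "grip_force": 60
}}

```text
t: 5.0
eef_pos: [0.5378, -0.2513, 0.2263]
tool_rot: [-0.0, 0.695, 0.719, -0.0]
contact_force: [-0.2, 0.4, -1.1]
gripper_width: 0.132
grasp_force: 59.7
```

Emit:
{"op": "drive_tool", "data": {
  "deltas": [
    {"gripper":255,"offset":[0,0,-0.015],"angular":[0,0,0]},
    {"gripper":255,"offset":[0,0,-0.03],"angular":[0,0,0]},
    {"gripper":255,"offset":[0,0,-0.045],"angular":[0,0,0]}
  ]
}}

```text
t: 5.3
eef_pos: [0.5382, -0.2515, 0.2726]
tool_rot: [0.0, 0.695, 0.719, 0.0]
contact_force: [0.5, 0.1, -1.3]
gripper_width: 0.133
grasp_force: 59.7
```

```bash
python3 -c "
from h import *
o=now();chain(o['eef_pos'],2,[((.525,-.05,.27),15),((.51,.163,.27),35)])"
```

```text
t 5.3 p [ 0.5382 -0.2515  0.2726] yang 1.97 z [ 8.e-04 -2.e-04 -1.e+00] F [ 0.55  0.06 -1.34] M [ 0.042 -0.041 -0.036] w 0.133 gf 59.7
offset [0.2018, -0.0062, 0.0026] rz -0.2889 dist 0.202
offset [0.2096, 0.0406, -0.0] rz -0.4444 dist 0.214
```

Emit:
{"op": "drive_tool", "data": {
  "deltas": [
    {"gripper":255,"offset":[0.04,-0.001,0],"angular":[0,0,-0.058]},
    {"gripper":255,"offset":[0.08,-0.002,0],"angular":[0,0,-0.116]},
    {"gripper":255,"offset":[0.121,-0.004,0],"angular":[0,0,-0.173]},
    {"gripper":255,"offset":[0.161,-0.005,0],"angular":[0,0,-0.231]},
    {"gripper":255,"offset":[0.202,-0.006,0],"angular":[0,0,-0.289]}
  ]
}}

```text
t: 5.8
eef_pos: [0.5251, -0.0483, 0.2722]
tool_rot: [0.001, 0.608, 0.794, 0.001]
contact_force: [0.6, -0.2, -0.6]
gripper_width: 0.128
grasp_force: 59.7
```

Emit:
{"op": "drive_tool", "data": {
  "deltas": [
    {"gripper":255,"offset":[0.042,0.008,0],"angular":[0,0,-0.089]},
    {"gripper":255,"offset":[0.084,0.016,0],"angular":[0,0,-0.178]},
    {"gripper":255,"offset":[0.126,0.024,0],"angular":[0,0,-0.267]},
    {"gripper":255,"offset":[0.168,0.032,0],"angular":[0,0,-0.356]},
    {"gripper":255,"offset":[0.21,0.041,0],"angular":[0,0,-0.444]}
  ]
}}

```text
t: 6.3
eef_pos: [0.5104, 0.1654, 0.2723]
tool_rot: [0.0, 0.461, 0.887, 0.001]
contact_force: [0.6, -0.8, -0.7]
gripper_width: 0.133
grasp_force: 59.7
```

Emit:
{"op": "drive_tool", "data": {
  "deltas": [
    {"gripper":255,"offset":[0,0,0.035],"angular":[0,0,0]},
    {"gripper":255,"offset":[0,0,0.065],"angular":[0,0,0]},
    {"gripper":255,"offset":[0,0,0.085],"angular":[0,0,0]},
    {"gripper":255,"offset":[0,0,0.085],"angular":[0,0,0]}
  ]
}}

```text
t: 6.7
eef_pos: [0.5093, 0.1635, 0.1844]
tool_rot: [-0.001, 0.462, 0.887, -0.002]
contact_force: [-0.7, -0.1, -0.3]
gripper_width: 0.126
grasp_force: 59.7
```

Run:
```python
from h import *
now()
S=optics.read_camera("scene");T=optics.read_camera("top")
r=lambda c:cv2.resize(c,(390,390),interpolation=cv2.INTER_CUBIC)
cv2.imwrite("pics/ins.png",np.hstack([r(S[145:210,205:270]),r(T[185:250,215:280])]));cv2.imwrite("pics/S1.png",S);cv2.imwrite("pics/T1.png",T)
```

```text
t 6.7 p [0.5093 0.1635 0.1844] yang 34.98 z [-0.0038 -0.0022 -1.    ] F [-0.72 -0.12 -0.35] M [-0.079  0.01   0.043] w 0.126 gf 59.7
```

View pics/ins.png

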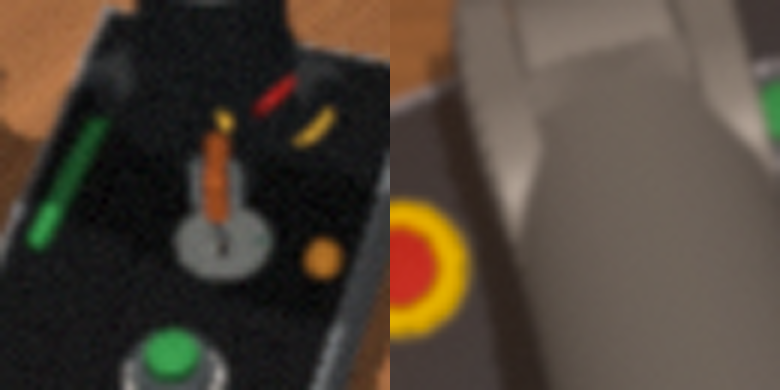

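Run:
```python
from h import *
m=M["scene"];Tm=np.linalg.inv(m["cam_to_world"])
def pj(p):
    c=Tm@np.r_[p,1];return np.array([m["cx"]+m["fx"]*c[0]/-c[2],m["cy"]-m["fy"]*c[1]/-c[2]])
C=np.array([.5113,.1614,.076]);k=np.array([-.574,.819,0])*.018
print("plate",pj(C))
for z in(.1084,.1414):print(z,pj(C-k+[0,0,z-.076]), "axis",pj(C+[0,0,z-.076]))
print("J per mm x,y",pj(C+[.001,0,0])-pj(C),pj(C+[0,.001,0])-pj(C))
S=cv2.imread("pics/S1.png");h=cv2.cvtColor(S,cv2.COLOR_BGR2HSV)
x=cv2.inRange(h,(4,130,60),(14,255,255))[160:190,232:250]
P=cv2.findNonZero(x).reshape(-1,2)+[232,160]
for r in range(165,186):
    q=P[P[:,1]==r,0]
    if len(q):print(r,q.min(),q.max(),end="; ")
g=cv2.cvtColor(S,cv2.COLOR_BGR2GRAY);print();print(g[178:192,232:252])
```

```text
plate [241.71166778 184.79831321]
0.1084 [241.21666118 182.41534471] axis [241.44726566 178.05410637]
0.1414 [240.93255734 175.33955806] axis [241.16912711 170.95951877]
J per mm x,y [0.25087465 0.14099332] [ 0.19087286 -0.19350532]
167 239 242; 168 239 243; 169 239 243; 170 239 243; 171 239 242; 172 239 242; 173 239 242; 174 239 242; 175 239 242; 176 239 242; 177 239 242; 178 239 242; 179 239 242; 180 239 242; 181 240 242; 
[[ 11  13   9  13  39  74  86  92  90  89  81  86  90  55  23  10  11  10
   12  15]
 [ 11  18  15   9  31  62  81  88  90  90  85  87  89  64  40  25  15  16
   15  10]
 [  9   8  11  17  40  68  91  93  91  89  87  90  97  94  79  58  33  13
   14   8]
 [ 11  14  20  43  70  92 104  97  90  89  95  96 102 105 103  91  63  33
   16   9]
 [ 16  19  34  69  97 106 109 101  86  78  96 105 105 106 103 104  91  53
   28  15]
 [ 16  21  52  90 105 106 105 102  92  78  85 101 107 107 103 105 100  71
   37  17]
 [ 14  30  68  97 106 108 108 102  95  81  77  92 107 106 105  98  89  80
   45  18]
 [ 11  33  68  96 105 108 106 107 104  85  71  91 103 106 103  96  90  82
   48  17]
 [ 17  24  59  95 105 103 111 111 112  79  61  94 103 108 105 104  99  79
   41  18]
 [ 18  22  49  91 105 105 107 111 106  86  75  97 105 108 106 105  95  60
   29  16]
 [ 15  17  42  79  99 105 103 108 108 102 101 104 109 109 109  97  81  45
   22  15]
 [ 14  19  25  46  74  91 103 110 108 108 107 109 106 104  97  82  51  24
   17   9]
 [ 22  23  20  29  41  64  88  99  98 100 103 100  97  89  69  47  25  17
   13  18]
 [ 25  23  27  24  21  33  48  56  62  62  63  63  55  48  30  21  15  14
   12  14]]
```

The scene crop shows the orange key edge-on at about u 240.6, above the plate with its slot at u 241.6. It needs a shift of about 1.5 mm along tool +y. I'll apply that and feel downward.

Emit:
{"op": "drive_tool", "data": {
  "deltas": [
    {"gripper":255,"offset":[0,0.0015,0.003],"angular":[0,0,0]},
    {"gripper":255,"offset":[0,0.0015,0.006],"angular":[0,0,0]},
    {"gripper":255,"offset":[0,0.0015,0.009],"angular":[0,0,0]},
    {"gripper":255,"offset":[0,0.0015,0.011],"angular":[0,0,0]},
    {"gripper":255,"offset":[0,0.0015,0.011],"angular":[0,0,0]}
  ]
}}

```text
t: 7.3
eef_pos: [0.5116, 0.1646, 0.1747]
tool_rot: [-0.0, 0.462, 0.887, -0.0]
contact_force: [-1.1, 0.4, -1.9]
gripper_width: 0.133
grasp_force: 59.7
```

```bash
python3 -c "
from h import *
now()"
```

```text
t 7.3 p [0.5116 0.1646 0.1747] yang 34.96 z [-4.e-04 -2.e-04 -1.e+00] F [-1.06  0.39 -1.92] M [0.036 0.014 0.014] w 0.133 gf 59.7
```

Emit:
{"op": "drive_tool", "data": {
  "deltas": [
    {"gripper":255,"offset":[0,-0.0006,0.001],"angular":[0,0,0]},
    {"gripper":255,"offset":[0,-0.0006,0.002],"angular":[0,0,0]},
    {"gripper":255,"offset":[0,-0.0006,0.003],"angular":[0,0,0]},
    {"gripper":255,"offset":[0,-0.0006,0.003],"angular":[0,0,0]}
  ]
}}

```text
t: 7.7
eef_pos: [0.5112, 0.1643, 0.1718]
tool_rot: [-0.0, 0.462, 0.887, -0.0]
contact_force: [0.0, 0.0, -1.0]
gripper_width: 0.131
grasp_force: 59.7
```

```bash
python3 -c "
from h import *
now()"
```

```text
t 7.7 p [0.5112 0.1643 0.1718] yang 34.96 z [-2.e-04 -1.e-04 -1.e+00] F [ 0.    0.01 -1.  ] M [ 0.017  0.012 -0.009] w 0.131 gf 59.7
```

Emit:
{"op": "drive_tool", "data": {
  "deltas": [
    {"gripper":255,"offset":[0,0,0.0015],"angular":[0,0,0]},
    {"gripper":255,"offset":[0,0,0.003],"angular":[0,0,0]},
    {"gripper":255,"offset":[0,0,0.004],"angular":[0,0,0]},
    {"gripper":255,"offset":[0,0,0.005],"angular":[0,0,0]}
  ]
}}

```text
t: 8.1
eef_pos: [0.5112, 0.1643, 0.1668]
tool_rot: [-0.0, 0.462, 0.887, -0.0]
contact_force: [-0.3, -0.6, -0.8]
gripper_width: 0.133
grasp_force: 59.7
```

```bash
python3 -c "
from h import *
now()"
```

```text
t 8.1 p [0.5112 0.1643 0.1668] yang 34.96 z [-1.e-04 -1.e-04 -1.e+00] F [-0.35 -0.6  -0.85] M [ 0.045 -0.044 -0.026] w 0.133 gf 59.7
```

Emit:
{"op": "drive_tool", "data": {
  "deltas": [
    {"gripper":255,"offset":[0,0,0.003],"angular":[0,0,0]},
    {"gripper":255,"offset":[0,0,0.005],"angular":[0,0,0]},
    {"gripper":255,"offset":[0,0,0.007],"angular":[0,0,0]},
    {"gripper":255,"offset":[0,0,0.009],"angular":[0,0,0]},
    {"gripper":255,"offset":[0,0,0.009],"angular":[0,0,0]}
  ]
}}

```text
t: 8.6
eef_pos: [0.5111, 0.1643, 0.1576]
tool_rot: [-0.0, 0.462, 0.887, -0.0]
contact_force: [-0.2, -0.5, -0.7]
gripper_width: 0.13
grasp_force: 59.8
```

```bash
python3 -c "
from h import *
now()"
```

```text
t 8.6 p [0.5111 0.1643 0.1576] yang 34.96 z [-6.e-04 -2.e-04 -1.e+00] F [-0.24 -0.53 -0.68] M [ 0.002  0.03  -0.039] w 0.13 gf 59.8
```

Still free at 17 mm deep. I'll creep to the shoulder.

Emit:
{"op": "drive_tool", "data": {
  "deltas": [
    {"gripper":255,"offset":[0,0,0.0007],"angular":[0,0,0]},
    {"gripper":255,"offset":[0,0,0.0014],"angular":[0,0,0]},
    {"gripper":255,"offset":[0,0,0.002],"angular":[0,0,0]},
    {"gripper":255,"offset":[0,0,0.002],"angular":[0,0,0]}
  ]
}}

```text
t: 9.0
eef_pos: [0.5112, 0.1642, 0.156]
tool_rot: [-0.0, 0.462, 0.887, -0.0]
contact_force: [-1.8, -0.8, 2.2]
gripper_width: 0.129
grasp_force: 60.3
```

```bash
python3 -c "
from h import *
now()"
```

```text
t 9.0 p [0.5112 0.1642 0.156 ] yang 34.95 z [-3.e-04  0.e+00 -1.e+00] F [-1.78 -0.78  2.16] M [-0.186  0.343  0.001] w 0.129 gf 60.3
```

Emit:
{"op": "drive_tool", "data": {
  "deltas": [
    {"gripper":255,"offset":[0,0,0.0005],"angular":[0,0,0]},
    {"gripper":255,"offset":[0,0,0.0005],"angular":[0,0,0]}
  ]
}}

```text
t: 9.2
eef_pos: [0.5112, 0.1642, 0.1559]
tool_rot: [-0.0, 0.462, 0.887, 0.0]
contact_force: [-4.0, -0.9, 8.6]
gripper_width: 0.129
grasp_force: 61.1
```

```bash
python3 -c "
from h import *
now()"
```

```text
t 9.2 p [0.5112 0.1642 0.1559] yang 34.95 z [-3.e-04  2.e-04 -1.e+00] F [-3.97 -0.86  8.61] M [-0.295  0.829 -0.011] w 0.129 gf 61.1
```

Seated on the shoulder: z has stopped and the force is rising. I'll ease off slightly and turn clockwise.

Emit:
{"op": "drive_tool", "data": {
  "deltas": [
    {"gripper":255,"offset":[0,-0.0004,-0.0004],"angular":[0,0,0]},
    {"gripper":255,"offset":[0,-0.0004,-0.0004],"angular":[0,0,0.1]},
    {"gripper":255,"offset":[0,-0.0004,-0.0004],"angular":[0,0,0.2]},
    {"gripper":255,"offset":[0,-0.0004,-0.0004],"angular":[0,0,0.3]},
    {"gripper":255,"offset":[0,-0.0004,-0.0004],"angular":[0,0,0.4]}
  ]
}}

```text
t: 9.7
eef_pos: [0.5108, 0.164, 0.156]
tool_rot: [-0.0, 0.596, 0.803, -0.0]
contact_force: [-1.7, -0.9, 5.5]
gripper_width: 0.129
grasp_force: 60.5
```

```bash
python3 -c "
from h import *
now()"
```

```text
t 9.7 p [0.5108 0.164  0.156 ] yang 16.79 z [-4.e-04  0.e+00 -1.e+00] F [-1.72 -0.89  5.52] M [-0.251  0.624  0.154] w 0.129 gf 60.5
```

Emit:
{"op": "drive_tool", "data": {
  "deltas": [
    {"gripper":255,"offset":[0,0,0],"angular":[0,0,0.16]},
    {"gripper":255,"offset":[0,0,0],"angular":[0,0,0.32]},
    {"gripper":255,"offset":[0,0,0],"angular":[0,0,0.48]},
    {"gripper":255,"offset":[0,0,0],"angular":[0,0,0.64]},
    {"gripper":255,"offset":[0,0,0],"angular":[0,0,0.8]}
  ]
}}

```text
t: 10.2
eef_pos: [0.5104, 0.1641, 0.156]
tool_rot: [-0.0, 0.816, 0.578, -0.0]
contact_force: [-3.5, -1.7, 6.0]
gripper_width: 0.13
grasp_force: 60.8
```

```bash
python3 -c "
from h import *
now()"
```

```text
t 10.2 p [0.5104 0.1641 0.156 ] yang -19.31 z [-1.3e-03  1.0e-04 -1.0e+00] F [-3.51 -1.68  6.05] M [-0.249  0.888  0.035] w 0.13 gf 60.8
```

Emit:
{"op": "drive_tool", "data": {
  "deltas": [
    {"gripper":255,"offset":[0,0,0],"angular":[0,0,0.16]},
    {"gripper":255,"offset":[0,0,0],"angular":[0,0,0.32]},
    {"gripper":255,"offset":[0,0,0],"angular":[0,0,0.48]},
    {"gripper":255,"offset":[0,0,0],"angular":[0,0,0.64]},
    {"gripper":255,"offset":[0,0,0],"angular":[0,0,0.72]}
  ]
}}

```text
t: 10.7
eef_pos: [0.5102, 0.1643, 0.156]
tool_rot: [-0.0, 0.945, 0.328, -0.001]
contact_force: [-4.9, -0.7, 7.3]
gripper_width: 0.132
grasp_force: 61.2
```

```bash
python3 -c "
from h import *
now()"
```

```text
t 10.7 p [0.5102 0.1643 0.156 ] yang -51.65 z [-1.9e-03  3.0e-04 -1.0e+00] F [-4.93 -0.72  7.33] M [-0.116  1.186  0.026] w 0.132 gf 61.2
```

Emit:
{"op": "drive_tool", "data": {
  "deltas": [
    {"gripper":255,"offset":[0,0,0],"angular":[0,0,0.07]},
    {"gripper":255,"offset":[0,0,0],"angular":[0,0,0.13]},
    {"gripper":255,"offset":[0,0,0],"angular":[0,0,0.18]},
    {"gripper":255,"offset":[0,0,0],"angular":[0,0,0.18]}
  ]
}}

```text
t: 11.1
eef_pos: [0.5101, 0.1643, 0.156]
tool_rot: [-0.0, 0.965, 0.262, -0.001]
contact_force: [-4.8, -0.9, 8.9]
gripper_width: 0.126
grasp_force: 61.3
```

```bash
python3 -c "
from h import *
now()"
```

```text
t 11.1 p [0.5101 0.1643 0.156 ] yang -59.56 z [-2.1e-03  4.0e-04 -1.0e+00] F [-4.81 -0.93  8.94] M [-0.075  1.184  0.049] w 0.126 gf 61.3
```

Emit:
{"op": "drive_tool", "data": {
  "deltas": [
    {"gripper":255,"offset":[0,0,0],"angular":[0,0,0.03]},
    {"gripper":255,"offset":[0,0,0],"angular":[0,0,0.06]},
    {"gripper":255,"offset":[0,0,0],"angular":[0,0,0.06]}
  ]
}}

```text
t: 11.4
eef_pos: [0.5101, 0.1643, 0.156]
tool_rot: [-0.001, 0.971, 0.24, -0.001]
contact_force: [-5.3, -0.5, 8.5]
gripper_width: 0.129
grasp_force: 61.2
```

```bash
python3 -c "
from h import *
now()"
```

```text
t 11.4 p [0.5101 0.1643 0.156 ] yang -62.23 z [-2.2e-03  5.0e-04 -1.0e+00] F [-5.25 -0.46  8.52] M [-0.054  1.204  0.202] w 0.129 gf 61.2
```

Emit:
{"op": "drive_tool", "data": {
  "deltas": [
    {"gripper":255,"offset":[0,0,0],"angular":[0,0,0.03]},
    {"gripper":255,"offset":[0,0,0],"angular":[0,0,0.05]},
    {"gripper":255,"offset":[0,0,0],"angular":[0,0,0.05]}
  ]
}}

```text
t: 11.7
eef_pos: [0.5101, 0.1644, 0.156]
tool_rot: [-0.0, 0.975, 0.221, -0.001]
contact_force: [-5.9, -0.8, 9.0]
gripper_width: 0.132
grasp_force: 61.2
```

```bash
python3 -c "
from h import *
now()"
```

```text
t 11.7 p [0.5101 0.1644 0.156 ] yang -64.43 z [-2.3e-03  5.0e-04 -1.0e+00] F [-5.92 -0.81  8.97] M [-0.046  1.271  0.286] w 0.132 gf 61.2
```

Emit:
{"op": "drive_tool", "data": {
  "deltas": [
    {"gripper":255,"offset":[0,0,0],"angular":[0,0,0.03]},
    {"gripper":255,"offset":[0,0,0],"angular":[0,0,0.06]},
    {"gripper":255,"offset":[0,0,0],"angular":[0,0,0.06]}
  ]
}}

```text
t: 12.0
eef_pos: [0.5101, 0.1644, 0.156]
tool_rot: [-0.0, 0.98, 0.199, -0.001]
contact_force: [-5.0, 0.1, 8.6]
gripper_width: 0.131
grasp_force: 61.4
```

```bash
python3 -c "
from h import *
now()"
```

```text
t 12.0 p [0.5101 0.1644 0.156 ] yang -67.1 z [-2.3e-03  3.0e-04 -1.0e+00] F [-4.98  0.07  8.6 ] M [-0.097  1.295  0.548] w 0.131 gf 61.4
```

The torque has risen to 0.55 N m, so the plug is hard on its stop. I'll unload slightly, release and rise.

Emit:
{"op": "drive_tool", "data": {
  "deltas": [
    {"gripper":255,"offset":[0,0,0],"angular":[0,0,-0.04]},
    {"gripper":255,"offset":[0,0,0],"angular":[0,0,-0.08]},
    {"gripper":210,"offset":[0,0,0],"angular":[0,0,-0.08]},
    {"gripper":190,"offset":[0,0,0],"angular":[0,0,-0.08]},
    {"gripper":160,"offset":[0,0,0],"angular":[0,0,-0.08]}
  ],
  "grip_force": 20
}}

```text
t: 12.5
eef_pos: [0.5112, 0.1642, 0.1558]
tool_rot: [0.0, 0.974, 0.228, 0.0]
contact_force: [0.1, -0.8, -0.3]
gripper_width: 0.374
grasp_force: 0.0
```

Emit:
{"op": "drive_tool", "data": {
  "deltas": [
    {"gripper":160,"offset":[0,0,0],"angular":[0,0,0]},
    {"gripper":160,"offset":[0,0,0],"angular":[0,0,0]},
    {"gripper":160,"offset":[0,0,-0.015],"angular":[0,0,0]},
    {"gripper":160,"offset":[0,0,-0.04],"angular":[0,0,0]},
    {"gripper":160,"offset":[0,0,-0.08],"angular":[0,0,0]}
  ]
}}

```text
t: 13.0
eef_pos: [0.51, 0.1637, 0.2361]
tool_rot: [0.001, 0.974, 0.228, -0.002]
contact_force: [0.4, -0.2, -0.5]
gripper_width: 0.373
grasp_force: 0.0
```

Run:
```python
from h import *
o=now()
S=optics.read_camera("scene")
cv2.imwrite("pics/rel.png",cv2.resize(S[145:220,195:285],(720,600),interpolation=cv2.INTER_CUBIC))
chain(o["eef_pos"],-63.5,[((.5435,.0775,.20),-63.5)])
```

```text
t 13.0 p [0.51   0.1637 0.2361] yang -63.62 z [-0.0028 -0.002  -1.    ] F [ 0.35 -0.21 -0.53] M [ 0.064 -0.054 -0.018] w 0.373 gf 0.0
offset [-0.0085, 0.0921, 0.0361] rz 0.0 dist 0.099
```

View pics/rel.png

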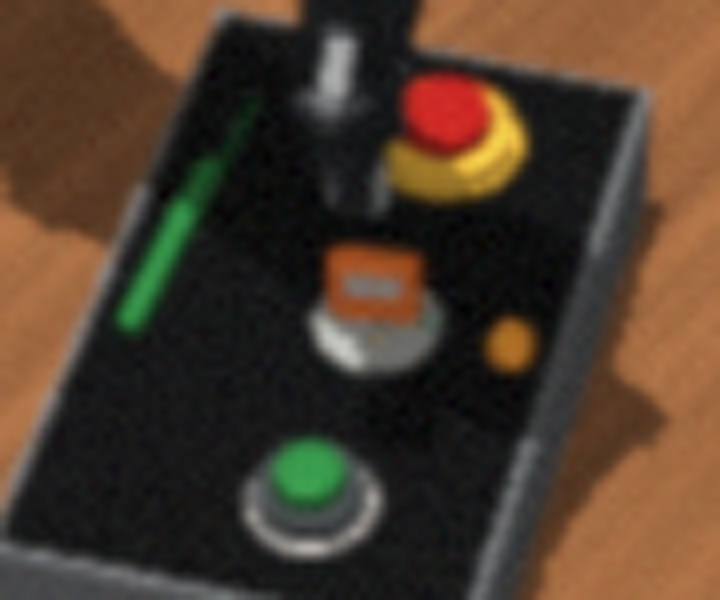

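The key stands in the switch, turned and seated at crop (375,285). The green button is clear at (308,472). Now to press start with shut fingers.

Emit:
{"op": "drive_tool", "data": {
  "deltas": [
    {"gripper":255,"offset":[-0.002,0.03,0],"angular":[0,0,0]},
    {"gripper":255,"offset":[-0.005,0.065,0],"angular":[0,0,0]},
    {"gripper":255,"offset":[-0.007,0.0915,0.01],"angular":[0,0,0]},
    {"gripper":255,"offset":[-0.007,0.0915,0.04],"angular":[0,0,0]},
    {"gripper":255,"offset":[-0.007,0.0915,0.06],"angular":[0,0,0]}
  ],
  "grip_force": 40
}}

```text
t: 13.55
eef_pos: [0.5457, 0.0779, 0.1757]
tool_rot: [0.0, 0.974, 0.227, 0.0]
contact_force: [-0.6, 0.2, -0.6]
gripper_width: -0.0
grasp_force: 0.0
```

Emit:
{"op": "drive_tool", "data": {
  "deltas": [
    {"gripper":255,"offset":[0,0,0],"angular":[0,0,0]},
    {"gripper":255,"offset":[0,0,0.003],"angular":[0,0,0]},
    {"gripper":255,"offset":[0,0,0.003],"angular":[0,0,0]}
  ]
}}

```text
t: 13.85
eef_pos: [0.5459, 0.0792, 0.1738]
tool_rot: [-0.0, 0.974, 0.229, 0.001]
contact_force: [0.1, -0.3, -0.5]
gripper_width: -0.0
grasp_force: 0.0
```

```bash
python3 -c "
from h import *
now()"
```

```text
t 13.85 p [0.5459 0.0792 0.1738] yang -63.57 z [ 1.5e-03  4.0e-04 -1.0e+00] F [ 0.07 -0.29 -0.46] M [0.01  0.043 0.007] w -0.0 gf 0.0
```

Emit:
{"op": "drive_tool", "data": {
  "deltas": [
    {"gripper":255,"offset":[0,0,0.003],"angular":[0,0,0]},
    {"gripper":255,"offset":[0,0,0.006],"angular":[0,0,0]},
    {"gripper":255,"offset":[0,0,0.009],"angular":[0,0,0]},
    {"gripper":255,"offset":[0,0,0.0115],"angular":[0,0,0]},
    {"gripper":255,"offset":[0,0,0.0115],"angular":[0,0,0]}
  ]
}}

```text
t: 14.35
eef_pos: [0.5457, 0.0794, 0.1614]
tool_rot: [-0.0, 0.974, 0.229, 0.0]
contact_force: [-0.4, 1.4, 4.5]
gripper_width: 0.001
grasp_force: 2.2
```

```bash
python3 -c "
from h import *
now()"
```

```text
t 14.35 p [0.5457 0.0794 0.1614] yang -63.58 z [ 6.e-04  5.e-04 -1.e+00] F [-0.35  1.36  4.45] M [ 0.261 -0.094 -0.028] w 0.001 gf 2.2
```

Emit:
{"op": "drive_tool", "data": {
  "deltas": [
    {"gripper":255,"offset":[0,0,0.001],"angular":[0,0,0]},
    {"gripper":255,"offset":[0,0,0.0018],"angular":[0,0,0]},
    {"gripper":255,"offset":[0,0,0.0018],"angular":[0,0,0]}
  ]
}}

```text
t: 14.65
eef_pos: [0.5458, 0.0792, 0.1606]
tool_rot: [-0.001, 0.974, 0.228, 0.0]
contact_force: [-1.7, 1.7, 14.6]
gripper_width: -0.003
grasp_force: 7.1
```

```bash
python3 -c "
from h import *
now()"
```

```text
t 14.65 p [0.5458 0.0792 0.1606] yang -63.6 z [ 6.0e-04  1.5e-03 -1.0e+00] F [-1.7   1.74 14.61] M [ 0.394  0.709 -0.009] w -0.003 gf 7.1
```

The force is 14.6 N and z has stopped, so the button is fully down. Letting go and rising clear.

Emit:
{"op": "drive_tool", "data": {
  "deltas": [
    {"gripper":255,"offset":[0,0,-0.01],"angular":[0,0,0]},
    {"gripper":255,"offset":[0,0,-0.03],"angular":[0,0,0]},
    {"gripper":255,"offset":[0,0,-0.06],"angular":[0,0,0]},
    {"gripper":255,"offset":[-0.04,0,-0.1],"angular":[0,0,0]},
    {"gripper":255,"offset":[-0.08,0,-0.13],"angular":[0,0,0]}
  ]
}}

```text
t: 15.15
eef_pos: [0.4782, 0.0453, 0.2864]
tool_rot: [0.001, 0.973, 0.229, -0.0]
contact_force: [-0.1, 0.5, 3.9]
gripper_width: 0.004
grasp_force: 0.0
```

Emit:
{"op": "drive_tool", "data": {
  "deltas": [
    {"gripper":255,"offset":[0,0.04,-0.01],"angular":[0,0,0]},
    {"gripper":255,"offset":[0,0.08,-0.02],"angular":[0,0,0]},
    {"gripper":255,"offset":[0,0.12,-0.03],"angular":[0,0,0]},
    {"gripper":255,"offset":[0,0.12,-0.03],"angular":[0,0,0]},
    {"gripper":255,"offset":[0,0.12,-0.03],"angular":[0,0,0]}
  ]
}}

```text
t: 15.65
eef_pos: [0.5313, -0.063, 0.3154]
tool_rot: [0.0, 0.974, 0.227, -0.0]
contact_force: [-0.1, 0.2, 0.6]
gripper_width: 0.003
grasp_force: 0.0
```

Run:
```python
from h import *
now()
S=optics.read_camera("scene");T=optics.read_camera("top")
r=lambda c:cv2.resize(c,(390,390),interpolation=cv2.INTER_CUBIC)
cv2.imwrite("pics/fin.png",np.hstack([r(S[140:240,190:290]),r(T[165:285,190:310])]))
```

```text
t 15.65 p [ 0.5313 -0.063   0.3154] yang -63.76 z [-6.e-04 -4.e-04 -1.e+00] F [-0.06  0.18  0.63] M [ 0.05  0.01 -0.03] w 0.003 gf 0.0
```

View pics/fin.png

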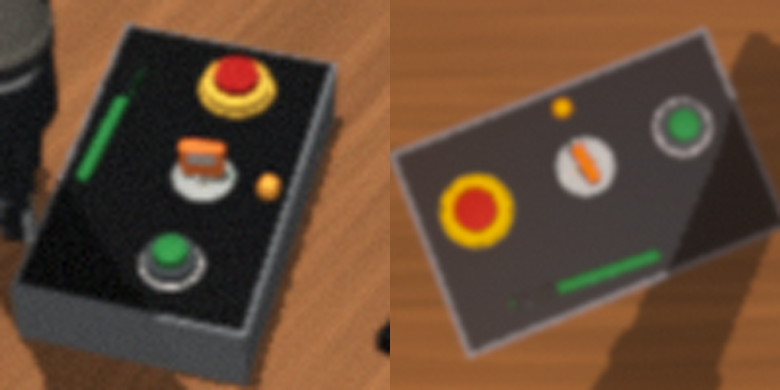

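The key stands seated in the switch at about 90° to its starting slot angle (top crop at (585,163)). The start button is back up and the red stop is untouched. Handing in.

```bash
python3 -c "
from station import bot
print(bot.hand_in())"
```

```text
the job is handed in; nothing more can be done
None
```

The job is handed in at about 16 s of the 61 s allowed: the key sits flush in the console switch, turned clockwise to its stop at the green mark, and start was pressed fully down and released with the emergency stop untouched; the hand-in returned no verdict.

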